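# Pin the swivel stand and open the safety cap of the contact-cleaner jug

### The job

Push the headed pin fully home through the stand's fork and lug, so that the jug of contact cleaner cannot swivel. Then press the jug's push-and-turn safety cap down, twist it counter-clockwise (seen from above) about a fifth of a turn until it is free, lift it off, and finish while holding the cap level in the gripper, still over the jug and some 7 cm clear above its mouth, not moving. Leave the pin home and the other things on the bench where they are.

Things in the scene. Friction and masses are not known exactly. Their poses are not given: they have to be found in the camera images.
- stand: steel base plate 190 x 110 x 8 mm fixed to the bench, with an aluminium fork of two upright plates on it. Origin on the bench surface under the jug's upright axis; z up; +x is the direction in which the pin is pushed (from the pin's side towards the jug). In this frame the base spans x -125 to +65 mm, y -55 to +55 mm.
- seat (a point): centre of the hole in the near fork plate's outer face, 106 mm from the jug's axis, 58 mm above the bench; axes as the stand's. In the stand's frame: near plate x -106 to -72 mm, 44 mm wide; jug's lug x -70 to -60; far plate x -58 to -48, 60 mm wide; plates up to z 80 mm. The hole along x is 11.4 mm wide, 13 in lug and far plate. The pin is home when its head bears here.
- pin: loose steel clevis pin, level, started in the near plate's hole. Shaft 10 mm diameter, 66 mm long, tapered over the last 8 mm; round head 24 mm diameter, 6 mm thick. Origin on its axis at the head's inner (seating) face; x along the shaft to the tip; the head's outer face is 6 mm behind. 32 to 37 mm still have to go in; oiled, slides easily. When home its origin is at point seat.
- jug (a joint): swivel of the jug on the stand about its upright axis, rad, counter-clockwise positive, range -0.2 to 0.2; 0 = lug hole aligned with the fork, as at the start. Turns easily until the pin is in, then only about 0.03 rad of play is left.
- neck (a point): point on the jug's upright axis (above the stand's origin), 152 mm above the bench, where the underside of the locked cap sits; axes turn with the jug. The jug is square grey plastic, 72 x 72 mm, its shoulder 130 mm above the bench, rising to 139 mm at the 29 mm neck. The mouth (rim of the neck) is 22 mm above this point.
- cap: round white ribbed safety cap on the jug, 50 mm outer diameter, 34 mm tall, about 50 g. Origin: centre of its underside; z up. Locked at the start, its x axis along the jug's x axis. A spring holds it up with about 9 N, rising 0.9 N per mm: it must go down 4 mm or more to turn (13 N) and bottoms at 7 mm (15 N).
- cap_top (a point): centre of the cap's flat top, 34 mm above its underside. Held down, the cap turns counter-clockwise (from above); past 50 degrees it is clear of the latches, free to lift between 55 and 125, blocked at about 130. Let up there, the spring raises it 4 mm above its locked height and it lifts straight off. Clockwise it is blocked.
- lamp_housing: car dome-lamp housing lying face down, grey plastic panel 150 x 92 x 22 mm; bystander, origin under its centre
- glue_bottle: small round white glue bottle, 48 mm diameter, 105 mm tall, with an ordinary small cap; bystander, origin under its centre
- spray_can: aluminium spray can, 58 mm diameter, 150 mm tall; bystander, origin under its centre
- screwdriver: screwdriver lying on the bench; bystander
- pry_wedge: flat plastic trim pry wedge, 103 x 30 x 8 mm, lying about 115 mm beside the jug; bystander, origin under its centre
- screw_tin: small open steel tin, 60 mm diameter, 32 mm tall, standing about 115 mm beside the jug on the other side; bystander, origin under its centre
- plug: black electrical plug, 40 x 24 x 16 mm, lying about 125 mm beyond the jug; bystander, origin under its centre

How it is judged:
By the outcome, as a careful person would: the job done as asked, in the order asked, and still so for the second after the job is handed in, while the arm keeps its last pose, push and grip.
It also fails if it takes over 54 s, if anything falls off the work surface, if the arm or the gripper's body presses on something with over 40 N, if the wrist force passes 120 N, or if a joint passes its speed limit or range.

### The arm

A 6-joint arm with a two-finger parallel gripper is mounted at the origin on the work surface. World frame = base frame: x ahead of the robot, y to its left, z up, the work surface at z = 0. Lengths are in m, angles in rad, forces in N, time in s.
With the tool pointing down it reaches from about 0.375 to 0.975 m from the base axis. Payload 3.8 kg.
Tool frame: the origin (TCP) lies at the very end of the fingers, on their centre line; the grasp point (between the pads) lies 19 mm behind it; z points along the fingers, y is the line along which they close (so a half turn about z gives the same grasp; the last joint's range is limited). The gripper opens to 85 mm and grips with 20 to 120 N. Pads are 22 mm wide; open, the fingers measure 114 mm over their backs; the gripper's body (76 mm by 85 mm) begins 54 mm behind the grasp point. The pads swing forward as they close: fully open they stand 13 mm farther back than shut.
Start: joints at [1.099, 0.264, 1.604, -0, 1.274, -0.037], TCP at [0.284, 0.612, 0.231] pointing down, gripper open.
Joint ranges: [-2.63, 2.63], [-0.94, 2.18], [0.31, 2.57], [-1.31, 4.45], [0, 2.66], [-2.55, 2.55]. Speed limits (rad/s): [2.57, 2.57, 3.14, 3.14, 3.14, 3.14].

### API

Orientations are given as a rotation vector (axis times angle).
In Python, from workcell import bot gives the robot as it stands.
- The arm moves only by the shell command python3 -m creep 'ROWS' [FORCE]. ROWS is JSON, a list of rows, each a list of 5 numbers: the shift along the tool's x, y, z in units of 0.05 m (1.0 is 0.05 m), then the turn about the tool's z in units of 0.1 rad (1.0 is 0.1 rad), then the opening, from 0 (shut) to 1 (fully open). In form: [[tx, ty, tz, spin, hand], ...]. A call has 1 to 20 rows; each row shifts and turns the commanded pose from where the row before left it, along the tool's axes as they then stand; what a row does not reach is not made up. A row lasts 1/8 s, in which the tool goes at most 62.5 mm and 10.7 degrees, less where a joint would pass 70% of its speed; a pose out of reach is approached as far as the arm can. A call with a number of a shift or a turn outside -1 to 1 is refused whole. A call with a gripper value outside its range is refused whole. The fingers move at their own pace and stop on an object; FORCE is the grip in N (left out, the last holds). Time passes only in rows, so rows that do not move let the fingers close. It gives the time, the measured TCP pose, the force, the opening and the grip force at its end, in the units of the state.
- bot.read_state(): the state, without advancing time (a new reading comes with each control period).
- bot.read_camera(name): name is "scene" or "side" or "wrist"; returns a dict with "pixels" (400x640x3 uint8, red, green, blue), "vfov" (degrees; the focal length in pixels is half the picture's height over the tangent of half this angle, whatever the lens; pixels are square), "cx", "cy" (the principal point, pixels), "world_to_cam" (4x4, takes a point from world to camera coordinates). Camera axes: x right, y down, z forward; pixel columns grow to the right and rows downward; lengths in m; the calibration is good to about 2 mm. A picture is of the moment at which its call begins. There is no depth.
- bot.finish_job(): hands the job in; it is judged then, once.
Trained networks look in a picture, given as the dict that the camera call returned (one of the last four; its "shot" number tells which), for a name from the list of things; names that differ only in an ending like _2 or _b are one class to them, and where a whole thing is asked for, a point or a joint stands for the part that bears it (a point fixed in the world has none). Each returns a list of dicts, best first, with "score" (0 to 1); they miss things now and then, are a little off and sometimes report something else, mostly with a low value. They report only what shows in the picture. A call takes as long as a camera call.
- bot.look_for(target, picture): "bbox" ([left, top, right, bottom] in pixels, round what is visible of it).
- bot.regions_of(target, picture): "mask" (400x640 bool, what is visible of it) and "bbox" ([left, top, right, bottom] in pixels, round what is visible of it).
The state is a dict: "time": time; "q": joint angles; "joint_vel": joint speeds; "joint_torque": joint torques, N m; "tool_pos": TCP position; "tcp_rot": TCP orientation; "wrist_force": force on the tool from outside, world axes, zero at the start; "torque": the same for the moment, N m; "width": opening from 0.0 (shut) to 1.0 (fully open); "grip_force": force on a finger pad.
Only numpy, scipy, OpenCV 4.12 (cv2) and the standard library are available. Lean on these libraries where they do the work, as an engineer would, in place of code of your own. Each camera call takes 0.05 s, during which the arm holds its last target. There are 200 camera calls.

## Working session

There is one attempt and no reset: what is moved stays moved. The work goes in short steps, Python scripts to look and compute and a shell command to move; the robot and the scene stay as the last step left them, time stands still between calls to the robot, and variables do not carry over. Pictures are saved under pics/ and viewed, at most 10 in all, crops included, and the job is handed in when it is done.

```bash
ls; mkdir -p pics; cat > h.py <<'E'
import numpy as np,cv2
from workcell import bot
def shot(n,save=None):
    p=bot.read_camera(n)
    if save: cv2.imwrite('pics/'+save,p['pixels'][:,:,::-1])
    return p
def f(p): return 200/np.tan(np.radians(p['vfov'])/2)
def proj(p,X):
    X=np.atleast_2d(X);c=(p['world_to_cam']@np.c_[X,np.ones(len(X))].T)[:3]
    return np.c_[p['cx']+f(p)*c[0]/c[2],p['cy']+f(p)*c[1]/c[2]]
def ray(p,u,v):
    T=np.array(p['world_to_cam']);R=T[:3,:3];o=-R.T@T[:3,3]
    d=R.T@np.array([(u-p['cx'])/f(p),(v-p['cy'])/f(p),1]);return o,d/np.linalg.norm(d)
def onz(p,u,v,z):
    o,d=ray(p,u,v);return o+d*(z-o[2])/d[2]
def tri(L):
    A=0;b=0
    for o,d in L:
        P=np.eye(3)-np.outer(d,d);A=A+P;b=b+P@o
    X=np.linalg.solve(A,b);return X,[np.linalg.norm((np.eye(3)-np.outer(d,d))@(X-o)) for o,d in L]
E
python3 - <<'E'
from h import *
np.set_printoptions(precision=4,suppress=True)
print(bot.read_state())
ims=[]
for n in ['scene','side','wrist']:
    p=shot(n,n+'0.png')
    print(n,p['vfov'],p['cx'],p['cy'],ray(p,320,200))
    for t in ['cap','pin','jug','stand','plug','screw_tin','pry_wedge','spray_can','glue_bottle','lamp_housing','screwdriver']:
        print(t,[(np.round(r['bbox']).tolist(),round(r['score'],2)) for r in bot.look_for(t,p)[:2]])
E
```

```text
pics
{'time': 0.0, 'q': array([ 1.0991,  0.2648,  1.6054, -0.    ,  1.2737, -0.0369]), 'joint_vel': array([ 0.0001, -0.0002,  0.0001, -0.0012, -0.0006, -0.0017]), 'joint_torque': array([  0.0001, -51.5098, -36.7319,  -0.0001,   0.0126,   0.    ]), 'tool_pos': array([0.284 , 0.6115, 0.2299]), 'tcp_rot': array([-0.6775, -3.0671,  0.0035]), 'wrist_force': array([-0.0716, -0.5618,  0.2131]), 'torque': array([-0.0055, -0.0207, -0.0563]), 'grip_force': 0.0, 'width': 1.002237001825369}
scene 45.76668959655049 322.7267854131772 197.2918868436014 (array([ 1.1521, -0.3528,  1.2838]), array([-0.4312,  0.2585, -0.8644]))
cap [([357.0, 172.0, 378.0, 195.0], 0.7), ([392.0, 98.0, 405.0, 132.0], 0.62)]
pin [([345.0, 163.0, 351.0, 172.0], 0.43)]
jug [([350.0, 182.0, 381.0, 223.0], 0.88)]
stand [([334.0, 168.0, 388.0, 237.0], 0.89), ([319.0, 218.0, 343.0, 245.0], 0.61)]
plug [([372.0, 241.0, 386.0, 251.0], 0.55)]
screw_tin [([391.0, 188.0, 413.0, 209.0], 0.6)]
pry_wedge [([314.0, 218.0, 345.0, 242.0], 0.77)]
spray_can [([175.0, 283.0, 207.0, 327.0], 0.62)]
glue_bottle [([428.0, 153.0, 448.0, 179.0], 0
[... 575 characters left out ...]
crew_tin []
pry_wedge [([327.0, 218.0, 358.0, 232.0], 0.76)]
spray_can [([365.0, 300.0, 396.0, 362.0], 0.93), ([255.0, 152.0, 277.0, 160.0], 0.72)]
glue_bottle [([330.0, 139.0, 340.0, 161.0], 0.54), ([259.0, 327.0, 327.0, 375.0], 0.49)]
lamp_housing [([260.0, 328.0, 327.0, 374.0], 0.91)]
screwdriver [([252.0, 154.0, 293.0, 165.0], 0.76)]
wrist 69.86586502797907 317.5653340320313 204.33814224743557 (array([0.2164, 0.6448, 0.3745]), array([ 0.255 , -0.1079, -0.9609]))
cap []
pin []
jug []
stand [([127.0, 394.0, 153.0, 400.0], 0.64)]
plug []
screw_tin []
pry_wedge [([128.0, 395.0, 159.0, 400.0], 0.7)]
spray_can []
glue_bottle []
lamp_housing []
screwdriver [([205.0, 222.0, 251.0, 349.0], 0.63)]
```

```bash
python3 - <<'E'
from h import *
np.set_printoptions(precision=4,suppress=True)
a=shot('scene');b=shot('side')
for t in ['cap','jug','pin','plug','pry_wedge','spray_can']:
    try:
        L=[]
        for p in (a,b):
            m=bot.regions_of(t,p)[0]; bb=m['bbox'];L.append(ray(p,(bb[0]+bb[2])/2,(bb[1]+bb[3])/2)); print(np.round(bb),end='')
        print(t,tri(L))
    except Exception as e: print(t,e)
A=cv2.resize(a['pixels'][90:260,290:460],(600,600),interpolation=cv2.INTER_CUBIC)[:,:400]
A=cv2.resize(a['pixels'][140:260,300:420],(400,400),interpolation=cv2.INTER_CUBIC)
B=cv2.resize(b['pixels'][130:250,270:390],(400,400),interpolation=cv2.INTER_CUBIC)
cv2.imwrite('pics/z1.png',np.hstack([A,B])[:,:,::-1])
E
```

```text
[357. 171. 379. 196.][333. 156. 350. 171.]cap (array([0.617 , 0.1229, 0.1625]), [np.float64(0.0027641222389156892), np.float64(0.0027641222389157534)])
[350. 182. 381. 224.][318. 170. 352. 207.]jug (array([0.6053, 0.1356, 0.0446]), [np.float64(0.008417559294249845), np.float64(0.008417559294249786)])
[345. 166. 352. 172.][318. 168. 353. 208.]pin (array([0.5659, 0.0919, 0.122 ]), [np.float64(0.041802849036016894), np.float64(0.041802849036016956)])
plug list index out of range
pry_wedge list index out of range
[172. 284. 207. 324.][367. 300. 399. 360.]spray_can (array([ 0.6521, -0.446 ,  0.0797]), [np.float64(0.0032184527133145503), np.float64(0.0032184527133146206)])
```

View pics/z1.png

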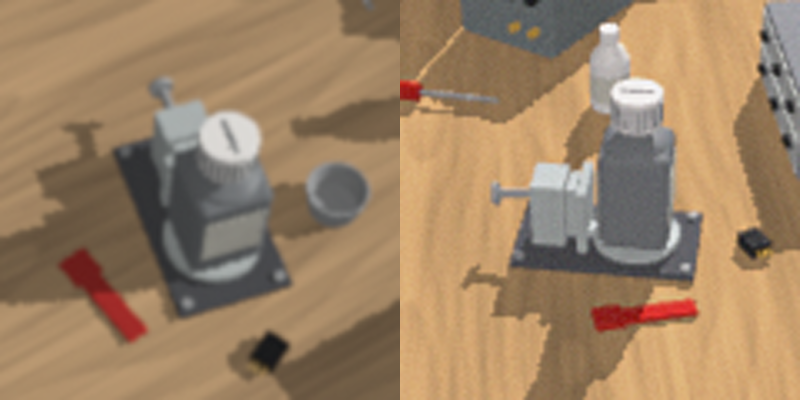

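```bash
python3 - <<'E'
from h import *
np.set_printoptions(precision=4,suppress=True)
a=shot('scene');b=shot('side')
A=lambda u,v:(300+u*.3,140+v*.3)
B=lambda u,v:(270+(u-400)*.3,130+v*.3)
c=[onz(a,*A(*q),.008) for q in [(115,147),(180,317),(293,284)]];print(np.array(c))
c2=[onz(b,*B(*q),.008) for q in [(510,266),(694,279),(704,215)]];print(np.array(c2))
print(np.linalg.norm(c[1]-c[0]),np.linalg.norm(c[2]-c[1]),np.linalg.norm(c2[1]-c2[0]),np.linalg.norm(c2[2]-c2[1]))
print('yaw',[np.arctan2(*(c_[1]-c_[0])[1::-1]) for c_ in (c,c2)])
print('head',tri([ray(a,*A(163,88)),ray(b,*B(497,193))]))
print('captop',tri([ray(a,*A(231,137)),ray(b,*B(638,92))]))
E
```

```text
[[0.4888 0.0981 0.008 ]
 [0.6716 0.0545 0.008 ]
 [0.6958 0.1608 0.008 ]]
[[0.485  0.0843 0.008 ]
 [0.6677 0.0469 0.008 ]
 [0.6924 0.1526 0.008 ]]
0.18797728798778204 0.10902017717114279 0.1864920117473468 0.1085543255544273
yaw [np.float64(-0.2342696073823979), np.float64(-0.20193065134816698)]
head (array([0.4753, 0.1583, 0.0467]), [np.float64(0.00040383399446523903), np.float64(0.0004038339944653307)])
captop (array([0.6187, 0.1252, 0.1807]), [np.float64(0.00022804303389306233), np.float64(0.00022804303389296004)])
```

```bash
python3 -m creep '[[-0.65,-0.68,0,0,0],[-0.65,-0.68,0,0,0],[-0.65,-0.68,0,0,0],[-0.65,-0.68,0,0,0],[-0.65,-0.68,0,0,0],[-0.65,-0.68,0,0,0],[-0.65,-0.68,0,0,0],[-0.65,-0.68,0,0,0],[-0.65,-0.68,0,0,0],[-0.65,-0.68,0,0,0],[0,0,0,-1,0],[0,0,0,-1,0],[0,0,0,0,0]]' 30
cat >> h.py <<'E'
from scipy.spatial.transform import Rotation as Rn
def pose():
    s=bot.read_state();return s['tool_pos'],Rn.from_rotvec(s['tcp_rot']).as_matrix()
def dtool(goal):
    t,R=pose();return R.T@(np.array(goal)-t)/.05
E
python3 - <<'E'
from h import *
np.set_printoptions(precision=4,suppress=True)
w=shot('wrist','w1.png');t,R=pose();print(t,R)
for t in ['cap','pin','jug','stand']:
    print(t,[(np.round(r['bbox']).tolist(),round(r['score'],2)) for r in bot.look_for(t,w)[:2]])
x=np.array([.9745,-.2244,0]);o=np.array([.6187,.1252,0])
print(proj(w,[o+[0,0,.186],o-.145*x+[0,0,.058],o-.106*x+[0,0,.058]]))
E
```

```text
time: 4.12
tool_pos: [0.436, 0.1667, 0.2315]
tcp_rot: [0.37, 3.119, 0.0]
wrist_force: [-0.1, -0.6, -0.4]
width: -0.0
grip_force: 0.0
[0.4359 0.1669 0.2314] [[-0.9721  0.2346  0.0003]
 [ 0.2346  0.9721  0.0001]
 [-0.0003  0.0002 -1.    ]]
cap [([220.0, 283.0, 239.0, 294.0], 0.37)]
pin [([302.0, 215.0, 324.0, 243.0], 0.76)]
jug [([313.0, 324.0, 326.0, 347.0], 0.83)]
stand [([271.0, 217.0, 354.0, 348.0], 0.58)]
[[318.8773 422.7965]
 [317.1382 221.3966]
 [317.4815 251.4825]]
```

View pics/w1.png

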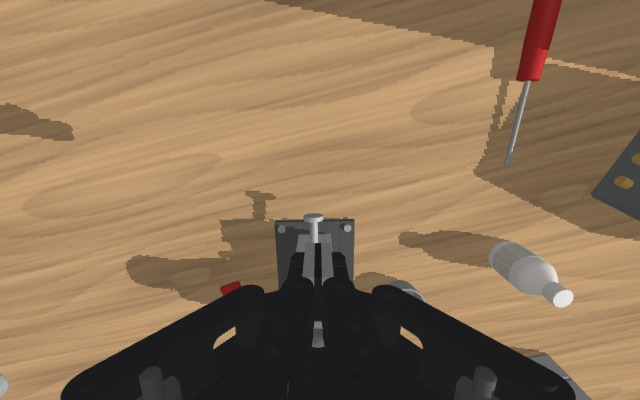

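```bash
python3 - <<'E'
from h import *
np.set_printoptions(precision=4,suppress=True)
w=shot('wrist');a=shot('scene');b=shot('side')
print('head 3view',tri([ray(w,313.5,217),ray(a,348.9,166.4),ray(b,299.1,187.9)]))
print('w+side',tri([ray(w,313.5,217),ray(b,299.1,187.9)]),'w+scene',tri([ray(w,313.5,217),ray(a,348.9,166.4)]))
print('fixed z',onz(w,313.5,217,.06))
c1,c2=onz(w,275.5,221,.008),onz(w,354.5,219,.008);e=c2-c1;print(c1,c2,np.linalg.norm(e),np.arctan2(-e[0],e[1]))
cv2.imwrite('pics/w1z.png',cv2.resize(w['pixels'][200:300,250:390],(784,560),interpolation=cv2.INTER_CUBIC)[:,:,::-1])
E
```

```text
head 3view (array([0.4753, 0.156 , 0.0482]), [np.float64(0.0019301984723372626), np.float64(0.0018871801335307342), np.float64(0.00039797406960177855)])
w+side (array([0.4745, 0.1546, 0.0492]), [np.float64(0.0006671799374757055), np.float64(0.0006671799374757205)]) w+scene (array([0.4754, 0.156 , 0.0475]), [np.float64(0.0018818931370888099), np.float64(0.0018818931370886969)])
fixed z [0.4701 0.1555 0.06  ]
[0.4814 0.0989 0.008 ] [0.5037 0.2041 0.008 ] 0.10754627716300032 -0.20898853494690503
```

View pics/w1z.png

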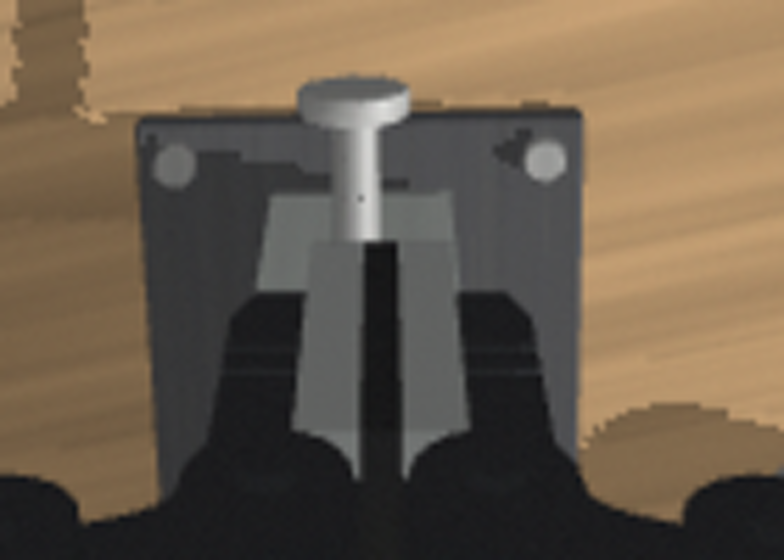

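```bash
python3 -m creep '[[-0.095,-0.065,0.5,-0.27,0],[0,0,0.8,0,0],[0,0,0.8,0,0],[0,0,0.8,0,0],[0,0,0.6,0,0],[0,0,0.28,0,0],[0,0,0,0,0]]'
python3 - <<'E'
from h import *
np.set_printoptions(precision=4,suppress=True)
w=shot('wrist');b=shot('side');t,R=pose();print(t,R)
W=cv2.resize(w['pixels'][180:320,240:380],(500,500),interpolation=cv2.INTER_CUBIC)
B=cv2.resize(b['pixels'][150:220,270:312],(300,500),interpolation=cv2.INTER_CUBIC)
cv2.imwrite('pics/w2z.png',np.hstack([W,B])[:,:,::-1])
E
```

```text
time: 5.4
tool_pos: [0.4391, 0.1625, 0.0417]
tcp_rot: [-0.326, -3.123, 0.001]
wrist_force: [0.8, 0.4, 0.0]
width: -0.0
grip_force: 0.0
[0.4408 0.163  0.0434] [[-0.9785  0.2063  0.0019]
 [ 0.2063  0.9785  0.0006]
 [-0.0017  0.0009 -1.    ]]
```

View pics/w2z.png

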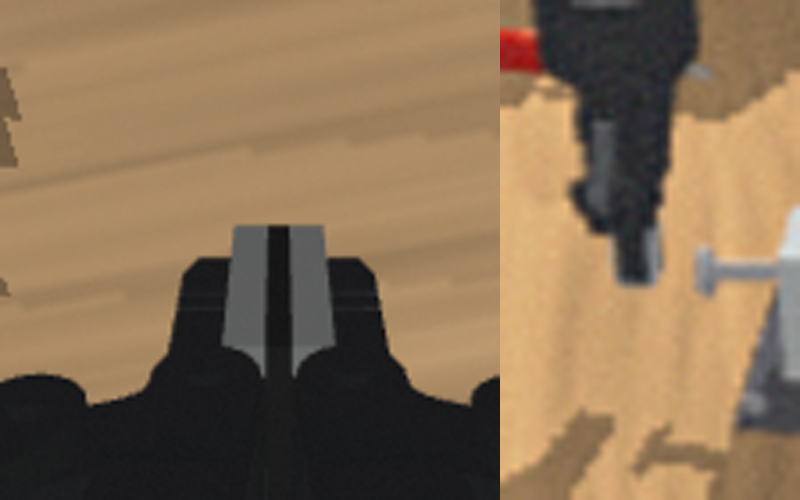

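```bash
python3 -m creep '[[0,0,0.12,0,0],[-0.3,0,0,0,0],[-0.1,0,0,0,0],[-0.1,0,0,0,0],[-0.1,0,0,0,0],[-0.1,0,0,0,0],[0,0,0,0,0]]'
python3 -m creep '[[-0.1,0,0,0,0],[-0.08,0,0,0,0],[0,0,0,0,0]]'
python3 - <<'E'
from h import *
b=shot('side','s3.png');a=shot('scene','a3.png')
for p in(a,b):print([(np.round(r['bbox']).tolist(),round(r['score'],2)) for r in bot.look_for('pin',p)[:2]])
A=cv2.resize(a['pixels'][140:240,310:410],(400,400),interpolation=cv2.INTER_CUBIC)
B=cv2.resize(b['pixels'][150:220,285:355],(400,400),interpolation=cv2.INTER_CUBIC)
cv2.imwrite('pics/z3.png',np.hstack([A,B])[:,:,::-1])
E
```

```text
time: 6.38
tool_pos: [0.4745, 0.1554, 0.0364]
tcp_rot: [0.326, 3.124, 0.0]
wrist_force: [0.3, 0.1, -0.0]
width: 0.005
grip_force: 0.0
time: 6.75
tool_pos: [0.4833, 0.1536, 0.0364]
tcp_rot: [0.326, 3.124, 0.0]
wrist_force: [-1.0, -1.5, -0.4]
width: -0.003
grip_force: 0.0
[([357.0, 176.0, 375.0, 192.0], 0.41), ([147.0, 229.0, 199.0, 282.0], 0.37)]
[([301.0, 165.0, 363.0, 212.0], 0.48)]
```

View pics/z3.png

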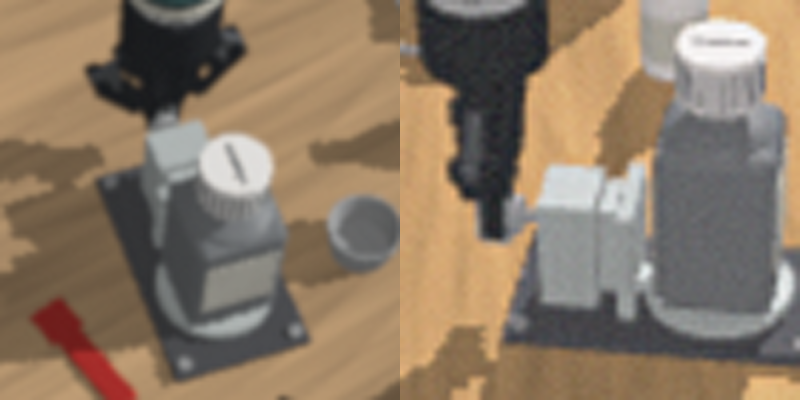

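```bash
python3 -m creep '[[-0.06,0,0,0,0],[-0.06,0,0,0,0],[0,0,0,0,0]]'; python3 -m creep '[[-0.04,0,0,0,0],[-0.04,0,0,0,0],[0,0,0,0,0]]'
```

```text
time: 7.32
tool_pos: [0.4891, 0.1523, 0.0364]
tcp_rot: [0.326, 3.124, 0.0]
wrist_force: [0.1, 0.4, -0.9]
width: 0.0
grip_force: 0.0
time: 7.7
tool_pos: [0.4928, 0.1515, 0.0363]
tcp_rot: [0.326, 3.124, 0.0]
wrist_force: [0.6, 0.2, 0.2]
width: 0.003
grip_force: 0.0
```

```bash
python3 -m creep '[[-0.03,0,0,0,0],[-0.03,0,0,0,0],[0,0,0,0,0]]'
```

```text
time: 8.07
tool_pos: [0.4957, 0.1509, 0.0363]
tcp_rot: [0.326, 3.124, 0.0]
wrist_force: [-0.2, -0.5, 0.5]
width: -0.002
grip_force: 0.0
```

```bash
python3 -m creep '[[-0.04,0,0,0,0],[-0.04,0,0,0,0],[0,0,0,0,0]]';python3 -m creep '[[-0.04,0,0,0,0],[0,0,0,0,0]]'
```

```text
time: 8.45
tool_pos: [0.4964, 0.1502, 0.0354]
tcp_rot: [-0.326, -3.118, 0.001]
wrist_force: [-6.7, 1.2, 2.8]
width: -0.004
grip_force: 3.8
time: 8.7
tool_pos: [0.4963, 0.1499, 0.0349]
tcp_rot: [-0.326, -3.114, 0.002]
wrist_force: [-11.6, 3.2, 5.8]
width: -0.0
grip_force: 6.2
```

```bash
python3 -m creep '[[-0.02,0,0,0,0],[0,0,0,0,0]]'; python3 -m creep '[[-0.02,0,0,0,0],[0,0,0,0,0]]'
```

```text
time: 8.95
tool_pos: [0.4962, 0.1498, 0.0346]
tcp_rot: [-0.326, -3.112, 0.002]
wrist_force: [-14.1, 4.9, 6.9]
width: -0.003
grip_force: 7.3
time: 9.2
tool_pos: [0.4961, 0.1497, 0.0343]
tcp_rot: [-0.326, -3.11, 0.003]
wrist_force: [-16.0, 4.9, 7.5]
width: -0.001
grip_force: 8.5
```

```bash
python3 -m creep '[[0.4,0,0,0,0],[0.6,0,0,0,0],[0,0,0,0,0],[0,0,-0.8,0,0],[0,0,-0.8,0,0],[0,0,-0.8,0,0],[0,0,-0.8,0,0],[0,0,-0.8,0,0.5],[0,0,-0.7,0,1],[-0.6,0,0,0,1],[-0.7,0,0,0,1],[-0.7,0,0,0,1],[-0.7,0,0,0,1],[-0.6,0,0,0,1],[0,0,0,0,1],[0,0,0,0,1]]'
python3 - <<'E'
from h import *
np.set_printoptions(precision=4,suppress=True)
w=shot('wrist','w4.png');b=shot('side');a=shot('scene');t,R=pose();print(t,R[:,0],bot.read_state()['q'])
for p in (w,a,b):
  for t in ['cap','pin']: print(t,[(np.round(r['bbox']).tolist(),round(r['score'],2)) for r in bot.look_for(t,p)[:2]])
print(proj(w,[[.617,.1245,.186]]))
A=cv2.resize(a['pixels'][160:220,330:390],(300,300),interpolation=cv2.INTER_CUBIC)
B=cv2.resize(b['pixels'][155:215,295:355],(300,300),interpolation=cv2.INTER_CUBIC)
W=cv2.resize(w['pixels'][:,60:580],(461,355))
cv2.imwrite('pics/z4.png',np.hstack([np.vstack([A,B])[:560],np.vstack([W,np.zeros((205,461,3),np.uint8)])])[:,:,::-1])
E
```

```text
time: 11.2
tool_pos: [0.6159, 0.1254, 0.2712]
tcp_rot: [-0.326, -3.124, -0.0]
wrist_force: [-0.2, -0.4, 0.2]
width: 1.003
grip_force: 0.0
[0.6153 0.1257 0.2716] [-0.9786  0.2059 -0.0003] [ 0.1619  0.1537  1.6617  0.      1.3258 -1.2015]
cap [([282.0, 174.0, 342.0, 235.0], 0.59)]
pin [([304.0, 84.0, 326.0, 148.0], 0.41)]
cap [([358.0, 172.0, 380.0, 197.0], 0.68)]
pin [([374.0, 242.0, 384.0, 251.0], 0.71)]
cap [([332.0, 155.0, 348.0, 169.0], 0.76)]
pin []
[[315.1932 212.093 ]]
```

View pics/z4.png

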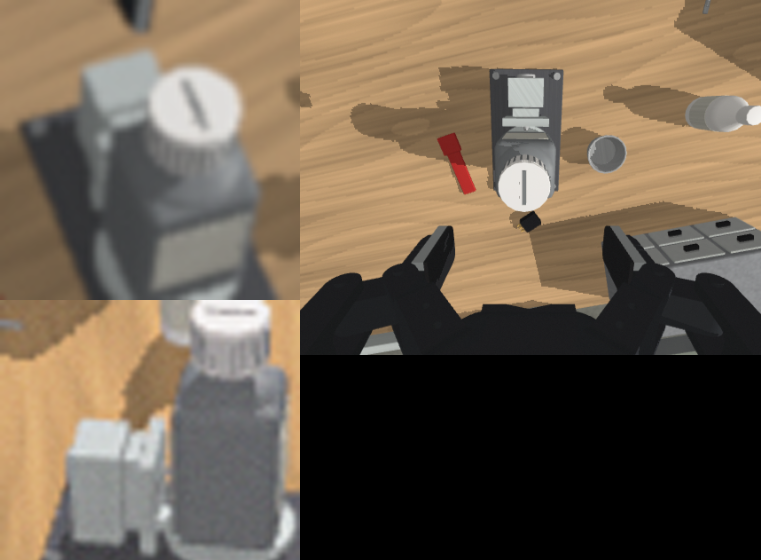

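```bash
cat >> h.py <<'E'
def captop(w,guess,r=60):
    g=w['pixels'].min(2); u,v=map(int,guess)
    m=np.zeros_like(g);m[max(v-r,0):v+r,max(u-r,0):u+r]=(g[max(v-r,0):v+r,max(u-r,0):u+r]>190)*255
    m=cv2.morphologyEx(m,cv2.MORPH_CLOSE,np.ones((7,7)));m=cv2.morphologyEx(m,cv2.MORPH_OPEN,np.ones((7,7)))
    c=max(cv2.findContours(m,0,1)[0],key=cv2.contourArea);return cv2.fitEllipse(cv2.convexHull(c))
E
python3 - <<'E'
from h import *
np.set_printoptions(precision=4,suppress=True)
w=shot('wrist');e=captop(w,(313,212));print(e,onz(w,*e[0],.186))
cv2.imwrite('pics/w5.png',np.hstack([cv2.resize(w['pixels'][70:170,270:370],(400,400),interpolation=cv2.INTER_CUBIC),cv2.resize(w['pixels'][160:260,262:362],(400,400),interpolation=cv2.INTER_CUBIC)])[:,:,::-1])
E
```

```text
((312.9918518066406, 209.52200317382812), (55.808837890625, 59.83070755004883), 61.368831634521484) [0.6143 0.1235 0.186 ]
```

View pics/w5.png

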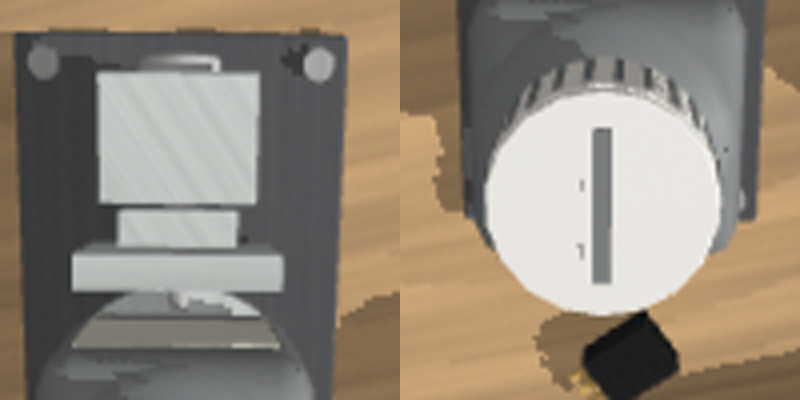

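```bash
python3 -m creep '[[0,-0.035,0.1,1,1],[0,0,0.1,1,1],[0,0,0.1,1,1],[0,0,0.2,1,1],[0,0,0.2,1,1],[0,0,0.2,1,1],[0,0,0,0,1]]'
python3 - <<'E'
from h import *
np.set_printoptions(precision=4,suppress=True)
w=shot('wrist','w6.png');t,R=pose();print(t,R[:,0],bot.read_state()['q'])
g=proj(w,[[.6156,.1236,.186]])[0];e=captop(w,g,80);print(g,e,onz(w,*e[0],.186))
from itertools import product
# second wrist place: triangulate with first (rays recomputed offline is not possible) -> use side/scene
a=shot('scene');b=shot('side');ea=captop(a,(369,181),16);eb=captop(b,(341,158),14);print(ea,eb)
print(tri([ray(w,*e[0]),ray(a,369.3,181.1)]),tri([ray(w,*e[0]),ray(b,341.4,157.6)]))
E
```

```text
time: 12.58
tool_pos: [0.6148, 0.1237, 0.2252]
tcp_rot: [-1.232, -2.888, 0.002]
wrist_force: [-0.1, -0.7, 1.0]
width: 1.001
grip_force: 0.0
[0.6152 0.1238 0.226 ] [-0.6925  0.7214  0.0005] [ 0.1589  0.179   1.7164 -0.      1.247  -0.606 ]
[317.4835 233.4546] ((317.857421875, 229.4413299560547), (69.98212432861328, 77.86878204345703), 31.828519821166992) [0.6137 0.1259 0.186 ]
((368.51385498046875, 180.7528533935547), (14.264041900634766, 17.52816390991211), 108.92681884765625) ((340.4676208496094, 157.27337646484375), (8.789684295654297, 14.967638969421387), 94.37307739257812)
(array([0.6168, 0.1249, 0.1786]), [np.float64(0.0015181570770856534), np.float64(0.0015181570770855038)]) (array([0.6169, 0.1244, 0.1809]), [np.float64(0.001636476246876633), np.float64(0.0016364762468768527)])
```

```bash
python3 -m creep '[[0,0,0.4,0,1],[0,0,0.4,0,1],[0,0,0.3,0,1],[0,0,0.26,0,1],[0,0,0,0,1]]'
python3 -m creep '[[0,0,0,0,0.3],[0,0,0,0,0.3],[0,0,0,0,0.3],[0,0,0,0,0.3],[0,0,0,0,0.3],[0,0,0,0,0.3]]' 80
```

```text
time: 13.35
tool_pos: [0.6143, 0.1236, 0.1562]
tcp_rot: [-1.233, -2.886, 0.003]
wrist_force: [-0.3, -0.4, 0.3]
width: 1.005
grip_force: 0.0
time: 14.1
tool_pos: [0.615, 0.1226, 0.1601]
tcp_rot: [1.234, 2.889, -0.003]
wrist_force: [-5.3, -3.9, 6.0]
width: 0.562
grip_force: 81.2
```

```bash
python3 -m creep '[[0,-0.05,0.05,0,0.3],[0,0,0.05,0,0.3],[0,0,0.05,0,0.3],[0,0,0.05,0,0.3],[0,0,0,0,0.3]]'
```

```text
time: 14.72
tool_pos: [0.6152, 0.1224, 0.1533]
tcp_rot: [1.233, 2.886, 0.004]
wrist_force: [-6.1, -0.4, 14.8]
width: 0.568
grip_force: 82.1
```

```bash
python3 -m creep '[[0,0,0,-0.8,0.3],[0,0,0,-0.8,0.3],[0,0,0,-0.8,0.3],[0,0,0,-0.8,0.3],[0,0,0,0,0.3]]'
```

```text
time: 15.35
tool_pos: [0.6156, 0.1226, 0.1534]
tcp_rot: [0.756, 3.044, 0.004]
wrist_force: [-3.6, -1.1, 15.0]
width: 0.564
grip_force: 82.0
```

```bash
python3 -m creep '[[0,0,0,-0.8,0.3],[0,0,0,-0.8,0.3],[0,0,0,-0.8,0.3],[0,0,0,-0.8,0.3],[0,0,0,-0.8,0.3],[0,0,0,-0.8,0.3],[0,0,0,-0.8,0.3],[0,0,0,-0.8,0.3],[0,0,0,-0.8,0.3],[0,0,0,-0.8,0.3],[0,0,0,-0.8,0.3],[0,0,0,-0.8,0.3],[0,0,0,0,0.3]]'
python3 - <<'E'
from h import *
s=bot.read_state();print(s['q'],s['torque'],pose()[1][:,0])
w=shot('wrist','w7.png');cv2.imwrite('pics/w7z.png',w['pixels'][60:360,120:520,::-1])
E
```

```text
time: 16.98
tool_pos: [0.6152, 0.1215, 0.1533]
tcp_rot: [-0.735, 3.05, -0.003]
wrist_force: [-6.8, -3.9, 16.1]
width: 0.564
grip_force: 82.1
[ 1.56105681e-01  2.30144450e-01  1.79415173e+00 -1.67363405e-03
  1.11312755e+00 -1.88704568e+00] [-0.76417382  0.93513324 -0.04953157] [-0.89015637 -0.45564178 -0.00349375]
```

View pics/w7z.png

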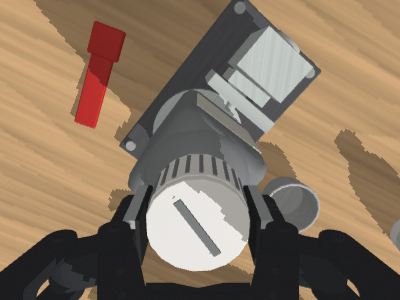

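```bash
python3 -m creep '[[0.06,0,-0.1,0,0.3],[0,0,-0.1,0,0.3],[0,0,-0.1,0,0.3],[0,0,-0.1,0,0.3],[0,0,0,0,0.3]]'
```

```text
time: 17.65
tool_pos: [0.6125, 0.1204, 0.1693]
tcp_rot: [-0.734, 3.051, -0.002]
wrist_force: [5.4, -1.9, 1.6]
width: 0.565
grip_force: 82.8
```

```bash
python3 -m creep '[[-0.04,0,-0.15,0,0.3],[0,0,-0.2,0,0.3],[0,0,-0.25,0,0.3],[0,0,-0.25,0,0.3],[0,0,-0.25,0,0.3],[0,0,-0.25,0,0.3],[0,0,-0.2,0,0.3],[0,0,-0.1,0,0.3],[0,0,0,0,0.3],[0,0,0,0,0.3],[0,0,0,0,0.3],[0,0,0,0,0.3]]'
python3 - <<'E'
from h import *
a=shot('scene');b=shot('side');w=shot('wrist')
A=cv2.resize(a['pixels'][130:250,310:430],(360,360),interpolation=cv2.INTER_CUBIC)
B=cv2.resize(b['pixels'][110:230,270:390],(360,360),interpolation=cv2.INTER_CUBIC)
cv2.imwrite('pics/z8.png',np.vstack([np.hstack([A,B]),cv2.resize(w['pixels'][60:260,120:520+120][:,:],(720,240))])[:,:,::-1])
s=bot.read_state();print(s['joint_vel'],pose())
E
```

```text
time: 19.15
tool_pos: [0.6126, 0.1216, 0.2503]
tcp_rot: [0.735, -3.054, -0.0]
wrist_force: [0.1, 0.4, -1.4]
width: 0.564
grip_force: 83.0
[ 0.00020718 -0.00054549 -0.00267438 -0.00182332  0.00125008  0.00080677] (array([0.61274406, 0.12162751, 0.25064693]), array([[-8.90565859e-01, -4.54854262e-01, -2.25747182e-04],
       [-4.54854263e-01,  8.90565886e-01, -5.35505827e-05],
       [ 2.25400450e-04,  5.49917474e-05, -9.99999973e-01]]))
```

View pics/z8.png

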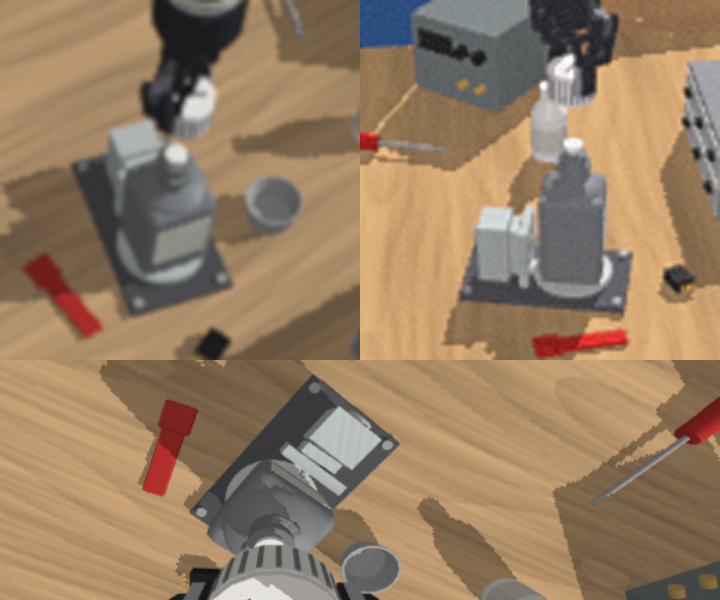

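```bash
python3 -c "
from workcell import bot
print(bot.finish_job())"
```

```text
the job is handed in; nothing more can be done
None
```

The job is handed in at about 19 s. The pin is home in the fork and lug. The safety cap is unlocked, lifted off and held still in the gripper over the jug, about 69 mm above the mouth, and it looked level in the last pictures.

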